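# Tip the bearing balls into the shallow parts dish

## Robot

A 6-joint arm with a two-finger parallel gripper is mounted at the origin on a cart in front of the work surface, level with it; the furniture and walls round the work are solid. World frame = base frame: x ahead of the robot, y to its left, z up, the work surface at z = 0. Lengths are in m, angles in degrees, forces in N, time in s.
With the tool pointing down it reaches from about 0.375 to 0.75 m from the base axis. Payload 9 kg.
Tool frame: the origin (TCP) lies where the fingers leave the gripper's body, on its centre line; the fingertips stand 73 mm ahead of it and the grasp point (between the pads) lies 54 mm ahead of it (robot.tip_reach is the distance from the TCP to the fingertips, in m); z points along the fingers, y is the line along which they close (so a half turn about z gives the same grasp; the last joint's range is limited). The gripper opens to 85 mm and grips with 20 to 120 N. Pads are 22 mm wide; open, the fingers measure 114 mm over their backs; the gripper's body (76 mm by 85 mm) begins 54 mm behind the grasp point. The pads swing forward as they close: fully open they stand 13 mm farther back than shut.
Start: joints at [-80.426, 5.964, 5.575, 89.605, 0, 77.527], TCP at [0.225, -0.556, 0.304] pointing down, gripper open.
Joint ranges: [-171.21, 171.21], [-48.23, 106.86], [-62.78, 66.21], [-105.2, 120.99], [-86.42, 89.51], [-180, 180]. Speed limits (degrees/s): [127.2, 127.2, 147.25, 180, 180, 180].

## Interface

Orientations are given as [roll, pitch, yaw] about the fixed x, y, z axes, in that order (R = Rz(yaw) Ry(pitch) Rx(roll)).
In Python, from plant import robot gives the robot as it stands. Calls block until the motion is done:
- robot.move_pose(position, orientation): joint-space move of the TCP to a pose.
- robot.line_to(position, vel=0.15, rotation=None, guard=None): straight line of the TCP; rotation=None keeps the orientation; vel is the mean speed in m/s. With guard (N) it stops when the force on the tool has changed by that much, and returns True; else False.
- robot.goto_joints(angles): joint-space move.
- robot.set_gripper(opening): finger opening in m; the grip force is fixed at half the most; returns when the fingers have stopped.
- robot.pause(seconds).
- robot.ik(position, orientation): joint angles nearest the present ones, or None.
- robot.observe(): the state.
- robot.grab_frame(name): name is "side" or "top" or "wrist"; returns the picture (384x512x3 uint8, blue, green, red); there is no depth.
- robot.get_calibration(name): a dict with "vertical_fov" (degrees; the focal length in pixels is half the picture's height over the tangent of half this angle, whatever the lens; pixels are square), "cx", "cy" (the principal point, pixels), "k1" (the pictures are not rectified: a ray, as slopes to the right and down, at radius r is drawn at 1 + k1 r^2 times it, then the intrinsics apply), "rvec" (rotation vector, rad) and "tvec" (3), from world to camera coordinates, as OpenCV has them. Camera axes: x right, y down, z forward; pixel columns grow to the right and rows downward; lengths in m; the calibration is good to about 2 mm. A picture is of the moment at which its call begins: read the wrist's pose just before it. get_calibration takes no time and is no camera call; for the wrist camera it gives the pose at the moment of the call.
A pose or a line that the arm cannot do raises robot.IKError and nothing moves.
- robot.job_done(): hands the job in; it is judged then, once.
The state is a dict: "time": time; "q": joint angles; "qvel": joint speeds; "joint_torque": joint torques, N m; "tool_pos": TCP position; "tcp_rot": TCP orientation; "ft_force": force on the tool from outside, world axes, zero at the start; "torque": the same for the moment, N m; "gripper_width": finger opening in m; "gripper_force": force on a finger pad.
Only numpy, scipy, OpenCV 4.12 (cv2) and the standard library are available. Lean on these libraries where they do the work, as an engineer would, in place of code of your own. Each camera call takes 0.05 s, during which the arm holds its last target. There are 200 camera calls.

## Task

The aluminium parts scoop holds three steel bearing balls. Carry it level by its black grip to the shallow round steel dish, lower it, still level, until its lip is close over the dish and its underside only about a centimetre above the dish's rim, and only then tip it gently so that all three balls roll into the dish and none bounces out. Then set the empty scoop down level on the bare table top beside the dish and let go.

Things in the scene. Friction and masses are not known exactly. Their poses are not given: they have to be found in the camera images.
- scoop_grip (a point): centre of the black bar grip of the aluminium scoop, 73 mm above the scoop's underside. Bar: 64 mm long (x), 16 mm wide (y), 22 mm high, free above the trough near its balance point, joined only at the rear (+x) end; pinch it across y from above. Axes as the scoop's: z up when level, -x forward to the lip (at the start roughly toward the robot), y across.
- scoop_lip (a point): middle of the scoop's front edge, where the balls leave: 59 mm forward (-x) of the grip centre, 56 mm below it, 17 mm above the scoop's underside; same axes. The trough is 105 mm long, 64 mm wide, walls 40 mm; its floor leans back 8 degrees, so balls rest at the rear wall when level and roll out once the lip end is tipped down more than that (30 degrees empties it).
- dish: shallow round bare-steel dish, 132 mm across the rim, 116 mm across the foot, 22 mm high, flat floor 4 mm above the table, wall 3 mm, loose, 0.4 kg; origin at the centre of its underside, z up. It is the widest round thing on the table (the small rectangular tin tray, the tape roll and the bearings are bystanders).
- ball_1_center (a point): centre of a steel ball 18 mm across, 24 g, lying in the scoop at the start
- ball_2_center (a point): centre of a second such ball
- ball_3_center (a point): centre of a third such ball

How it is judged:
By the outcome, as a careful person would: the job done as asked, in the order asked, and still so for the second after the job is handed in, with the robot touching nothing.
It also fails if it takes over 56 s, if anything falls off the work surface, if the arm or the gripper's body presses on something with over 40 N, if the wrist force passes 120 N, or if a joint passes its speed limit or range.

## Working session

There is one attempt and no reset: what is moved stays moved. The work goes in short steps, each a Python script; the robot and the scene stay as the last script left them, time stands still between calls to the robot, and variables do not carry over. Pictures are saved under pics/ and viewed, at most 10 in all, crops included, and the job is handed in when it is done.

```bash
mkdir -p pics; ls; cat > h.py <<'E'
import numpy as np, cv2
from plant import robot
def K(c,shape=(384,512)):
    f=shape[0]/2/np.tan(np.radians(c["vertical_fov"])/2); return f
def ray(c,u,v):
    f=K(c); d=np.array([(u-c["cx"])/f,(v-c["cy"])/f]); s=d.copy()
    for _ in range(20): s=d/(1+c["k1"]*(s@s))
    R=cv2.Rodrigues(np.array(c["rvec"],float))[0]; t=np.array(c["tvec"],float).ravel()
    return -R.T@t, R.T@np.array([s[0],s[1],1])
def at_z(c,u,v,z):
    o,d=ray(c,u,v); return o+d*(z-o[2])/d[2]
def proj(c,p):
    R=cv2.Rodrigues(np.array(c["rvec"],float))[0]; q=R@np.array(p)+np.array(c["tvec"],float).ravel()
    s=q[:2]/q[2]; s=s*(1+c["k1"]*(s@s)); return s*K(c)+[c["cx"],c["cy"]]
E
python3 - <<'E'
from h import *
a=robot.grab_frame("top"); b=robot.grab_frame("side")
cv2.imwrite("pics/top.png",cv2.resize(a,(800,600))); cv2.imwrite("pics/side.png",cv2.resize(b,(800,600)))
for n in("top","side","wrist"):
    c=robot.get_calibration(n); print(n,{k:np.round(v,4).tolist() for k,v in c.items()}, ray(c,256,192))
o=robot.observe(); print(o)
E
```

```text
pics
top {'vertical_fov': 43.3604, 'cx': 250.6804, 'cy': 195.5988, 'k1': -0.046, 'rvec': [2.1769, -2.1459, 0.053], 'tvec': [0.0039, 0.5776, 0.9968]} (array([ 0.49196457, -0.02427618,  1.0414882 ]), array([ 0.09138547,  0.02475477, -0.99559668]))
side {'vertical_fov': 45.7631, 'cx': 262.4909, 'cy': 193.3608, 'k1': -0.1044, 'rvec': [0.3513, -2.5772, 1.5329], 'tvec': [0.5631, 0.1366, 0.7646]} (array([0.39249674, 0.73307776, 0.4784907 ]), array([ 0.23618974, -0.84701346, -0.47644007]))
wrist {'vertical_fov': 70.9103, 'cx': 247.944, 'cy': 192.9633, 'k1': -0.0072, 'rvec': [-2.3666, 1.5935, 0.268], 'tvec': [-0.6009, -0.0436, 0.3811]} (array([ 0.30327748, -0.52542002,  0.37442342]), array([-0.28867782, -0.14939654, -0.94617721]))
{'time': 0.1, 'q': array([-8.04289709e+01,  5.99619112e+00,  5.53161664e+00,  8.96042227e+01,
        1.13421843e-03,  7.75275220e+01]), 'qvel': array([-0.02822667, -0.05395357,  0.10291977,  0.1283512 ,  0.01301492,
       -0.0665043 ]), 'joint_torque': array([ 7.07448999e-03, -5.58204031e+01,  5.04721427e+01,  1.28927518e-02,
       -2.07132175e-04, -1.77851504e-06]), 'tool_pos': array([ 0.22517178, -0.55591977,  0.30319085]), 'tcp_rot': array([-1.79933071e+02, -1.59656054e-02,  2.20434971e+01]), 'ft_force': array([-1.16691331, -0.0096817 , -0.57589593]), 'torque': array([-0.00792771, -0.01551937,  0.01008315]), 'gripper_force': 0.0, 'gripper_width': 0.08530965145600371}
```

View pics/top.png

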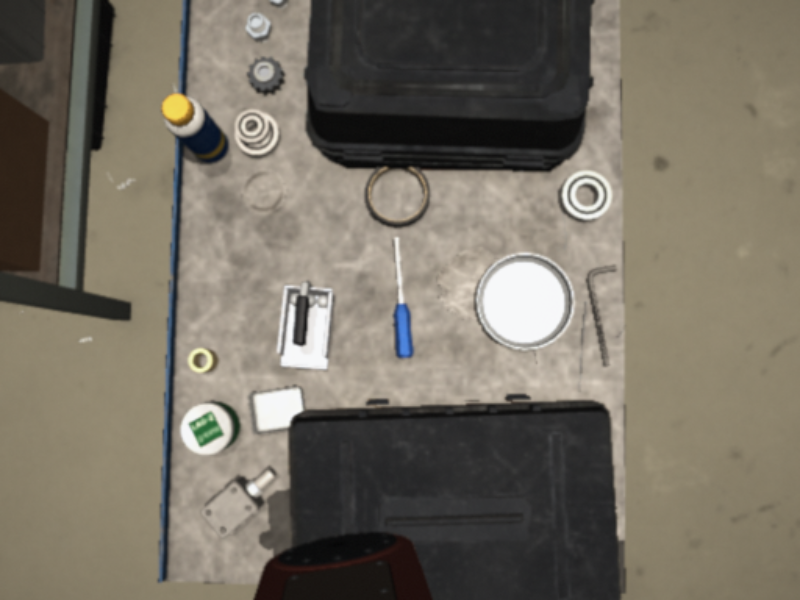

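View pics/side.png

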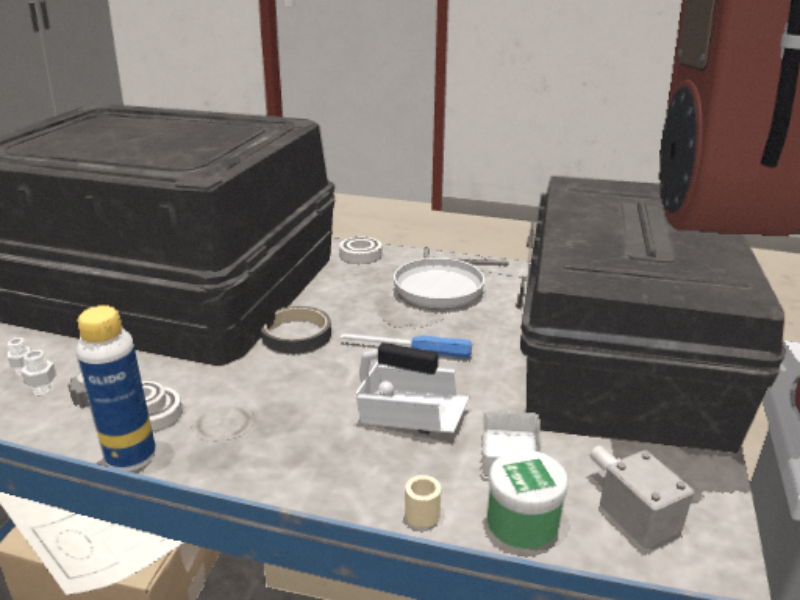

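The top view shows the scoop grip near (302,317), its lip edge near (303,368), and the dish at (524,301). The screwdriver is between them at x≈400. The side view shows the scoop upright with its lip toward the robot. I'll estimate positions and take a closer look with the wrist camera.

```bash
python3 - <<'E'
from h import *
c=robot.get_calibration("top"); s=1/1.5625
def P(n,u,v,z): print(n,np.round(at_z(c,(u+.5)*s-.5,(v+.5)*s-.5,z),4))
P("grip_rear",305,294,.084);P("grip_front",299.5,345,.084)
for n,u,v in(("ll",278,368),("lr",326,369),): P(n,u,v,.02)
P("dish",524,301,.022)
for n,u,v,z in(("dishL",475,301,.022),("dishR",574,301,.022),("drvTip",396,238,.01),("drvH",412,350,.015),("drvHtop",408,305,.015),("tapeR",430,195,.02),("tapeB",397,226,0),("nearcase",450,403,.12),("farcase",450,168,.0)): P(n,u,v,z)
g=at_z(c,302*s,319*s,.084)
d=at_z(c,524*s,301*s,.022)
for t in (0,15,32):
  for yaw in(0,180):
    th=np.radians(t)
    # lip-down rotation about +y axis negative: tool z from -z toward +x
    lip=np.array([d[0]+.025,d[1],.045]); g2=np.array([.059,0,.056])
    from scipy.spatial.transform import Rotation as Ro
    Rt=Ro.from_rotvec([0,-th,0]); R=Rt*Ro.from_euler('xyz',[180,0,yaw],degrees=True)
    p=lip+Rt.apply(g2+[0,0,.054]); e=R.as_euler('xyz',degrees=True)
    print(t,yaw,p.round(3),e.round(1),robot.ik(p,e))
print(Rt.apply([-1,0,0]))
E
```

```text
grip_rear [0.5864 0.1218 0.084 ]
grip_front [0.521  0.1272 0.084 ]
ll [0.4913 0.1659 0.02  ]
lr [0.491  0.1004 0.02  ]
dish [ 0.5867 -0.1661  0.022 ]
dishL [ 0.5858 -0.1001  0.022 ]
dishR [ 0.5875 -0.2335  0.022 ]
drvTip [0.6731 0.0086 0.01  ]
drvH [ 0.5186 -0.0157  0.015 ]
drvHtop [ 0.5799 -0.0094  0.015 ]
tapeR [ 0.7317 -0.0376  0.02  ]
tapeB [0.6918 0.0078 0.    ]
nearcase [ 0.4524 -0.0635  0.12  ]
farcase [ 0.7753 -0.0656  0.    ]
0 0 [ 0.67  -0.167  0.155] [180.   0.   0.] [-24.76594186  23.08614242   9.82351267  76.73737025   0.
 155.23405814]
0 180 [ 0.67  -0.167  0.155] [180.   0. 180.] [-24.76594186  23.08614242   9.82351267  76.73737025   0.
 -24.76594186]
15 0 [ 0.64  -0.167  0.167] [180. -15.   0.] [-28.41522847   2.74015242 -13.3288028   60.67026951   7.07457463
 152.40816254]
15 180 [ 0.64  -0.167  0.167] [180.  15. 180.] [-28.41522847   2.74015242 -13.3288028   60.67026951   7.07457463
 -27.59183746]
32 0 [ 0.603 -0.167  0.17 ] [180. -32.   0.] [-33.85877029 -18.93439934 -36.93493734  44.57466805  17.17212699
 150.36102009]
32 180 [ 0.603 -0.167  0.17 ] [180.  32. 180.] [-33.85877029 -18.93439934 -36.93493734  44.57466805  17.17212699
 -29.63897991]
[-0.8480481   0.         -0.52991926]
```

```bash
python3 - <<'E'
from h import *
c=robot.get_calibration("side"); s=1/1.5625
b=at_z(c,527*s,424*s,0); print("nearcase corner base",b.round(3))
for z in(.05,.1,.15,.2): print(z,(proj(c,[b[0],b[1],z])/s).round())
b=at_z(c,225*s,360*s,0); print("farcase corner base",b.round(3))
for z in(.1,.15,.2,.25): print(z,(proj(c,[b[0],b[1],z])/s).round())
robot.move_pose([.50,.124,.36],[180,0,175])
c=robot.get_calibration("wrist"); im=robot.grab_frame("wrist"); cv2.imwrite("pics/w1.png",cv2.resize(im,(800,600)))
print(robot.observe()["time"],robot.observe()["tool_pos"],robot.observe()["tcp_rot"])
import pickle; pickle.dump(c,open("w1.pkl","wb"))
E
```

```text
nearcase corner base [ 0.422  0.114 -0.   ]
0.05 [532. 386.]
0.1 [536. 345.]
0.15 [542. 302.]
0.2 [547. 255.]
farcase corner base [ 0.793  0.092 -0.   ]
0.1 [215. 287.]
0.15 [210. 248.]
0.2 [205. 206.]
0.25 [200. 162.]
2.75 [0.50020972 0.12337146 0.3598471 ] [-1.79993077e+02 -1.17207952e-02  1.74920035e+02]
```

View pics/w1.png

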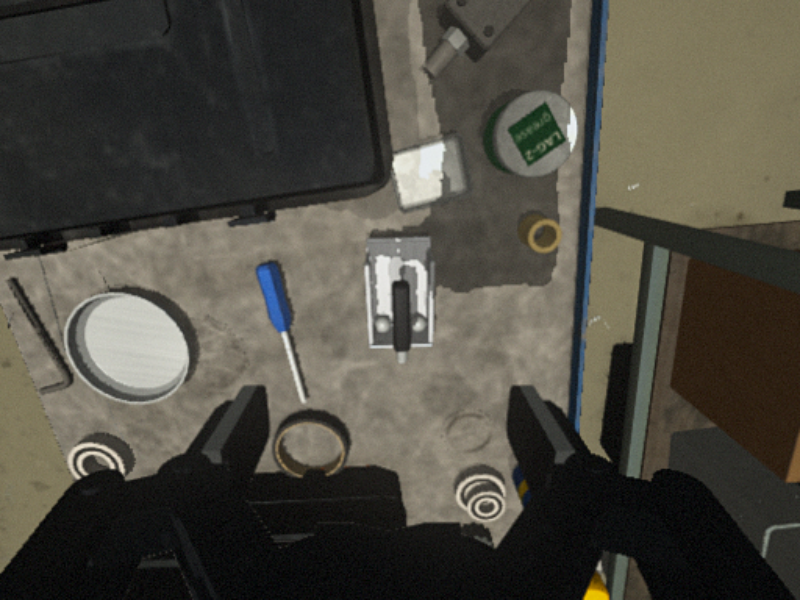

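The wrist view shows the grip bar from (401,282) to (402,352), the lip from (370,238) to (431,238), and the dish rim centred near (128,346).

```bash
python3 - <<'E'
from h import *; import pickle
c=pickle.load(open("w1.pkl","rb")); s=1/1.5625
def P(n,u,v,z): print(n,np.round(at_z(c,(u+.5)*s-.5,(v+.5)*s-.5,z),4))
P("front",401,281,.084);P("rear",402,352,.084);P("lipL",370,237,.017);P("lipR",431,237,.017)
P("rl",370,347,.045);P("rr",434,346,.045)
P("dish",127,347,.022);P("dL",65,347,.022);P("dR",190,347,.022);P("dT",127,291,.022);P("dB",127,403,.022)
E
```

```text
front [0.5178 0.1318 0.084 ]
rear [0.5849 0.1275 0.084 ]
lipL [0.4897 0.1051 0.017 ]
lipR [0.495  0.1652 0.017 ]
rl [0.5955 0.0955 0.045 ]
rr [0.6    0.1598 0.045 ]
dish [ 0.5836 -0.1659  0.022 ]
dL [ 0.5779 -0.2327  0.022 ]
dR [ 0.5895 -0.0984  0.022 ]
dT [ 0.5221 -0.1476  0.022 ]
dB [ 0.6514 -0.1861  0.022 ]
```

```bash
python3 - <<'E'
from h import *
Y=175.5; g=[.5513,.1285]
robot.move_pose(g+[.21],[180,0,Y])
r=robot.line_to(g+[.129],vel=.08,guard=8); o=robot.observe(); print(r,o["tool_pos"],o["ft_force"])
if not r:
    robot.set_gripper(.010); o=robot.observe(); print(o["gripper_width"],o["gripper_force"],o["ft_force"])
    if o["gripper_width"]>.012:
        robot.line_to(g+[.134],vel=.02); robot.line_to(g+[.20],vel=.06); robot.pause(.3)
        o=robot.observe(); print(o["gripper_width"],o["ft_force"],o["torque"],o["tool_pos"])
im=robot.grab_frame("side"); cv2.imwrite("pics/s2.png",cv2.resize(im[100:320,150:400],None,fx=2.7,fy=2.7,interpolation=cv2.INTER_CUBIC))
print(robot.observe()["time"])
E
```

```text
False [0.55170619 0.12848745 0.12965407] [ 0.13980331  0.3177007  -0.11399442]
0.015008637351942203 60.748393535614014 [0.12803192 0.75516529 0.62768322]
0.014844046235734541 [-0.97434257  0.50314185 -3.51345599] [-0.03035405  0.02340708  0.00191462] [0.55122707 0.12849139 0.19982842]
7.225
```

View pics/s2.png

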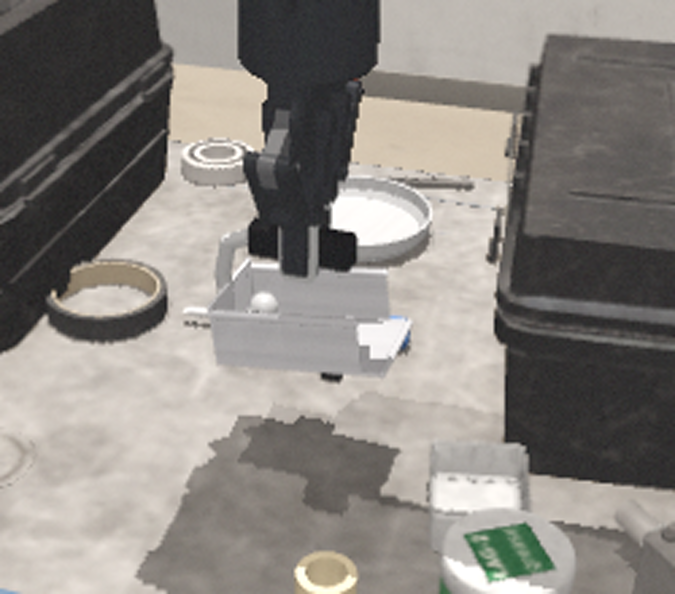

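```bash
python3 - <<'E'
from h import *
robot.line_to([.675,-.166,.205],vel=.09,rotation=[180,0,180])
robot.line_to([.675,-.166,.1625],vel=.03); robot.pause(.3)
c=robot.get_calibration("wrist"); im=robot.grab_frame("wrist"); s=robot.grab_frame("side")
o=robot.observe(); print(o["time"],o["gripper_width"],o["ft_force"],o["torque"],o["tool_pos"],o["tcp_rot"])
a=cv2.resize(im,(400,300)); 
b=cv2.resize(s[100:250,200:400],(400,300),interpolation=cv2.INTER_CUBIC)
w=cv2.resize(im,(800,600))[150:450,0:800]
cv2.imwrite("pics/w3.png",np.vstack([w,np.hstack([a,b])]))
print("dish centre proj",proj(c,[.586,-.166,.004])*1.5625-[0,150],"lip",proj(c,[.616,-.166,.0498])*1.5625-[0,150])
E
```

```text
12.8917 0.01562701026998538 [-0.19416876 -0.13599154 -2.71238833] [-0.00394046  0.07306299  0.01097859] [ 0.67500041 -0.16601697  0.16250779] [-1.79998179e+02 -3.82683764e-05  1.79999182e+02]
dish centre proj [390.14254584  -3.476577  ] lip [390.46145306  68.09596502]
```

View pics/w3.png

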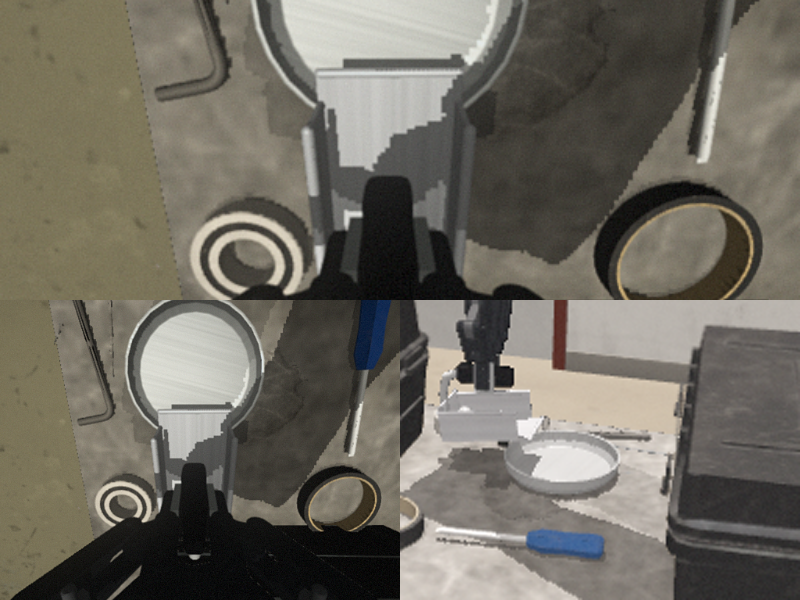

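The scoop is level, the lip is about 36 mm inside the +x rim and centred, and the balls are still at the rear. Now I'll tip it in stages about the lip.

```bash
cat > tip.py <<'E'
from h import *
from scipy.spatial.transform import Rotation as Ro
R0=Ro.from_euler('xyz',[180,0,180],degrees=True)
def tip(t,lz,vel):
    Rt=Ro.from_rotvec([0,-np.radians(t),0])
    p=np.array([.616,-.166,lz])+Rt.apply([.059,0,.1127])
    robot.line_to(p,vel=vel,rotation=(Rt*R0).as_euler('xyz',degrees=True))
E
python3 - <<'E'
from tip import *
tip(7,.047,.012); tip(11.5,.045,.008); robot.pause(.8)
f=[robot.grab_frame("wrist")]
tip(16,.044,.008); robot.pause(.5); f.append(robot.grab_frame("wrist"))
tip(24,.043,.015); tip(32,.043,.015); robot.pause(.5); f.append(robot.grab_frame("wrist"))
o=robot.observe(); print(o["time"],o["gripper_width"],o["ft_force"],o["torque"])
s=robot.grab_frame("side")
t=robot.grab_frame("top")
b=cv2.resize(s[100:250,200:400],(400,300),interpolation=cv2.INTER_CUBIC)
F=[cv2.resize(x,(400,300)) for x in f]
cv2.imwrite("pics/w4.png",np.vstack([np.hstack(F[:2]),np.hstack([F[2],b])]))
E
```

```text
21.5833 0.015033457399879347 [-0.32033198 -0.11195044 -1.51350941] [ 0.02257316  0.7905656  -0.01058182]
```

View pics/w4.png

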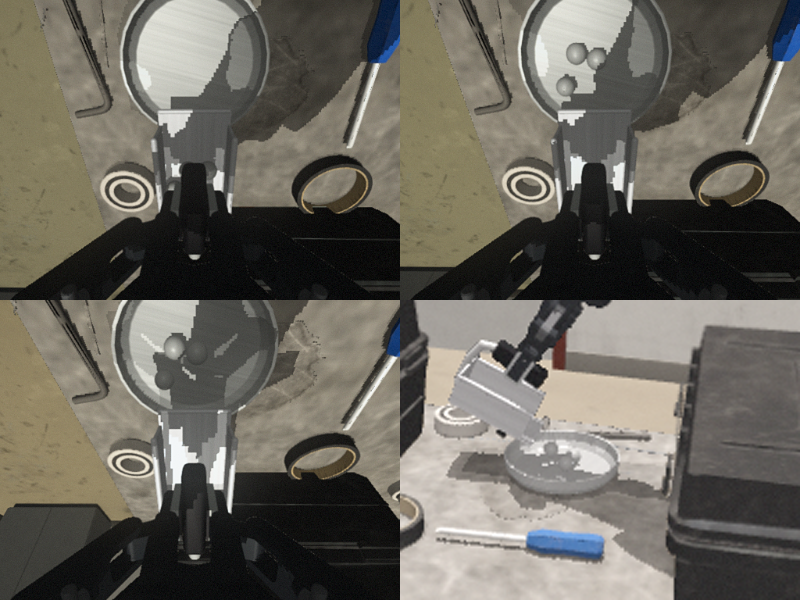

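All three balls are in the dish and the scoop is empty. Next I'll level it and set it down in the gap on the +y side of the dish.

```bash
python3 - <<'E'
from tip import *
tip(32,.055,.05); tip(0,.10,.06)
x,y=.634,-.055
robot.line_to([x,y,.205],vel=.09,rotation=[180,0,180])
c=robot.get_calibration("wrist"); im=robot.grab_frame("wrist"); 
im=cv2.resize(im,(800,600))
for p in([.575,-.022,0],[.575,-.088,0],[.685,-.022,0],[.685,-.088,0]):
    q=proj(c,p)*1.5625; cv2.circle(im,(int(q[0]),int(q[1])),4,(0,0,255),-1)
cv2.imwrite("pics/w5.png",im); o=robot.observe();print(o["time"],o["tool_pos"],o["ft_force"],o["gripper_width"])
E
```

```text
25.0 [ 0.6341508  -0.05550632  0.20497718] [ 0.2816122   0.68385664 -1.8849394 ] 0.015306204784464412
```

View pics/w5.png

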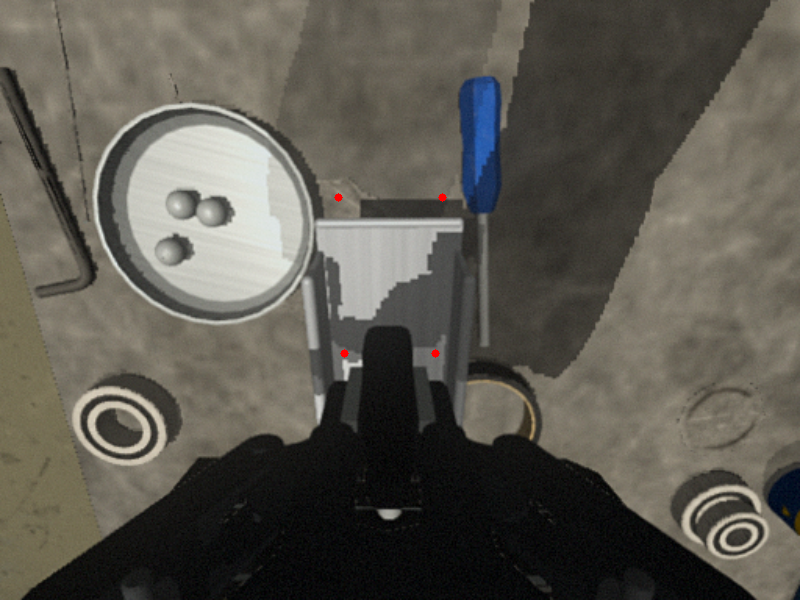

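The projected footprint clears the dish, the screwdriver and the tape roll by more than 10 mm each, so I'll lower the scoop there.

```bash
python3 - <<'E'
from tip import *
x,y=.634,-.055
robot.line_to([x,y,.138],vel=.05)
r=robot.line_to([x,y,.1275],vel=.01,guard=2.5); o=robot.observe(); print(r,o["tool_pos"],o["ft_force"])
robot.set_gripper(.03); print(robot.observe()["gripper_width"])
robot.line_to([x,y,.16],vel=.03); robot.line_to([x,y,.30],vel=.15); robot.pause(.3)
im=robot.grab_frame("wrist"); s=robot.grab_frame("side")
cv2.imwrite("pics/w6.png",np.hstack([cv2.resize(im,(400,300)),cv2.resize(s[100:250,150:350],(400,300))]))
o=robot.observe();print(o["time"],o["ft_force"],o["tool_pos"])
E
```

```text
True [ 0.63392458 -0.05485213  0.12887332] [ 0.06064636 -0.39179372  5.9433566 ]
0.029684651705992895
30.3333 [-0.05054668 -0.22138831  0.27493906] [ 0.63393054 -0.05499377  0.29972867]
```

View pics/w6.png

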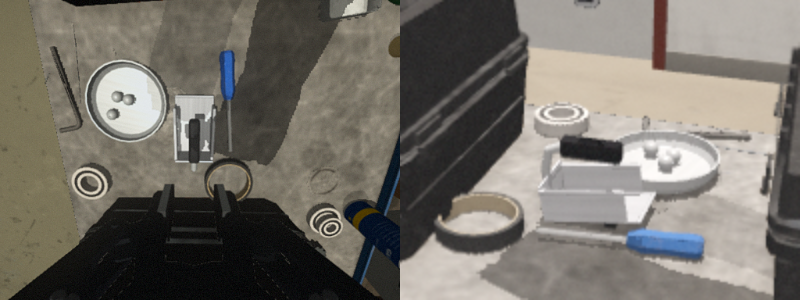

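The scoop stands level on bare table between the dish and the screwdriver. The three balls are in the dish and the gripper is clear.

```bash
python3 -c "
from plant import robot
print(robot.job_done())"
```

```text
the job is handed in; nothing more can be done
None
```

The job is handed in: all three balls are in the dish, and the empty scoop is released and standing level on the table beside it, at about 30 s of the 56 s allowed.

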